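# Press a stiff jar lid home with a ratchet press

## Task

Use the small ratchet press to push the glass jar's wooden lid fully home: pump the press's trigger down, letting it come all the way back up between strokes, and stop as soon as you feel it go stiff with the lid down, because the glass cracks if you force it. Then press the release tab down so that the jaw springs all the way back up, and leave the jar upright in its place with everything let go. Work only the trigger and the tab, gently: do not touch the jar, its lid or the toothed bar, and leave the other things on the worktop alone.

Things in the scene. Friction and masses are not known exactly. Their poses are not given: they have to be found in the camera images.
- press: The ratchet press (a one-hand bar clamp stood upright in a grey steel frame): foot 160 x 120 x 14 mm, frame 34 x 36 mm and 268 mm high (the bar's top reaches 297 mm), fixed to the worktop. Origin on the worktop under the upright toothed bar; x points from the bar towards the jar (the trigger is on the -x side), z up.
- clamp_bar: Upright steel toothed bar (10 x 16 mm, 17 mm over the teeth, sticking out of the frame's top) with a jaw arm 18 mm thick and wide that reaches out in +x over the jar and a sprung rubber pad, 34 mm across, under it. It slides only vertically; a light spring (about 5 N) pulls it up; it holds at ratchet steps of 7 mm. Not to be pushed by the robot. Origin on the worktop when fully up.
- jaw_pad (a point): Centre of the underside of the jaw's rubber pad: 151.5 mm above the worktop when fully up, starts 0 to 14 mm lower (a whole number of 7 mm steps); 120 mm is the top of a lid fully home. The lid slides at about 15 N; once it is home the pad gives 30 N per mm, and the glass cracks at 45 N on the pad (about 22 N on the trigger end).
- trigger: Black lever, 22 mm wide, 10 mm thick, sticking out of the frame to -x. Origin on its pivot, 17 mm to +x of the bar, 222 mm above the worktop. At rest it slopes up 0.33 rad; pushed down it swings 0.66 rad to a hard stop; a light spring (3 N at the end) lifts it. The first 0.27 rad is idle; a near-full stroke gains one 7 mm ratchet step; the next bite needs it fully up again.
- trigger_end (a point): Top face of the trigger 95 mm from its pivot, on small ridges: push here, straight down. About 257 mm above the worktop at rest, 196 mm at the hard stop, moving 5 mm sideways; push 50 to 58 mm for a full stroke. The push needed is 3 N idle, 6 to 9 N moving the jaw, 12 to 14 N sliding the lid; with the lid home it climbs steeply, 3 N per mm: stop at 15 to 18 N.
- release: The holding pawl with a steel lever that runs back over the top of the frame to a flat tab above the jar. Origin on its pivot. Pressing the tab lifts the pawl out of the teeth, so the jaw springs up; a spring lifts the tab again. Works only with the trigger let go (fully up).
- release_tab (a point): Centre of the top face of the release tab, 34 x 22 x 6 mm, 62 mm to +x of the bar, about 270 mm above the worktop at rest. It goes down 24 mm to a hard stop; the teeth are free after about 14 mm. It takes 1 to 10 N. Hold it down about a second while the jaw rises.
- jar: Glass tumbler jar, 80 mm across and 91 mm high, loose, standing upright on the foot among four short rubber pins. Origin under its base. It carries the lid.
- lid (a joint): How far the wooden lid (82 mm across, 14 mm thick, with a plug and rubber seal below) still stands above the jar's rim, m: 0 = fully home; starts 0.008 to 0.012. It is stiff and stays where it is pushed.
- lid_top (a point): Centre of the lid's top face.
- nest (a point): Centre of the jar's place on the foot, 62 mm to +x of the bar, 14.5 mm above the worktop.
- timer: Bystander: round kitchen timer, 62 mm across, 51 mm high. Origin under its base.
- spice_a: Bystander: spice jar with black cap, 41 mm across, 105 mm high. Origin under its base.
- spice_b: Bystander: spice jar like the other. Origin under its base.
- onion: Bystander: red onion, 65 mm. Origin under its base.
- lemon: Bystander: lemon on the small chopping board, 78 mm long. Origin under it.
- garlic: Bystander: garlic bulb on the small chopping board, 60 mm. Origin under it.
Not all that is in view belongs to the job. There is more than one size of the jar; the one meant has the size given above.

How it is judged (in metres and radians):
On the way, in this order (a step that is already met when the one before it is completed fails the run):
1. the lid is pressed fully home by the jaw (value of joint lid below 0.0015 m and z of jaw_pad in the frame of press below 0.128 m), for 0.2 s.
2. the release is pressed and the jaw springs back up (z of jaw_pad in the frame of press above 0.148 m), for 0.1 s.
At the end, for the whole second after the job is handed in: The lid is home on the jar (within 1.5 mm), the jaw is back up (within 3.5 mm of its top), trigger and release tab are up again, and the jar stands upright in its place on the press's foot (within 8 mm), at rest (value of joint lid below 0.0015 m and z of jaw_pad in the frame of press above 0.148 m and horizontal distance between jar and nest below 0.008 m and angle between jar's own z axis and vertical below 0.1 rad and linear speed of jar below 0.02 m/s and z of trigger_end in the frame of press above 0.252 m and z of release_tab in the frame of press above 0.255 m); the robot touches nothing.
It fails at once if the jaw presses the jar so hard that the glass cracks (over 45 N) (contact force between clamp_bar and jar above 45 N).
It fails at once if the robot touches the jar or its lid (contact force between any of the fingers, the arm and jar above 1 N).
It fails at once if the robot pushes the bar or jaw instead of using the trigger (contact force between any of the fingers, the arm and clamp_bar above 3 N).
It fails at once if the trigger or the release is forced (over 35 N) (contact force between any of the fingers, the arm and trigger above 35 N or contact force between any of the fingers, the arm and release above 35 N).
It fails at once if a bystander is disturbed (moved over 3 cm) (distance of any of timer, spice_a, spice_b, onion, lemon, garlic from where it was at the start of the episode above 0.03 m).
It also fails if it takes over 54 s, if anything falls off the work surface, if the arm or the gripper's body presses on something with over 40 N, if the wrist force passes 120 N, or if a joint passes its speed limit or range.

## Robot

A 6-joint arm with a two-finger parallel gripper is mounted at the origin on a cart in front of the work surface, level with it; the furniture and walls round the work are solid. World frame = base frame: x ahead of the robot, y to its left, z up, the work surface at z = 0. Lengths are in m, angles in degrees, forces in N, time in s.
With the tool pointing down it reaches from about 0.375 to 0.9 m from the base axis. Payload 3.1 kg.
Tool frame: the origin (TCP) lies at the very end of the fingers, on their centre line; the grasp point (between the pads) lies 19 mm behind it; z points along the fingers, y is the line along which they close (so a half turn about z gives the same grasp; the last joint's range is limited). The gripper opens to 87 mm and grips with 3 to 60 N. Pads are 19 mm wide; open, the fingers measure 117 mm over their backs; the gripper's body (75 mm by 190 mm) begins 51 mm behind the grasp point.
Start: joints at [-79.326, 30.224, 82.088, -0, 67.689, -10.227], TCP at [0.223, -0.584, 0.223] pointing down, gripper open.
Joint ranges: [-176.69, 176.69], [-43.24, 126.21], [12.49, 139.97], [-82, 262], [0, 151.66], [-163.58, 163.58]. Speed limits (degrees/s): [159.86, 159.86, 180, 180, 180, 180].

## Interface

Orientations are given as a 3x3 rotation matrix whose columns are the frame's x, y, z axes.
In Python, from rig import readout, cams, bot gives the robot as it stands.
- The arm moves only by the shell command python3 -m inch 'ROWS'. ROWS is JSON, a list of rows, each a list of 5 numbers: the shift along the world's x, y, z in cm, then the turn about the world's z in degrees, then the finger opening in cm, from 0 to 8.7. In form: [[dx, dy, dz, twist, fingers], ...]. A call has 1 to 10 rows; each row is the pose to reach, as a shift and turn from the pose commanded when the call began; what a row does not reach only later rows make up. A row lasts 1/12 s, in which the tool goes at most 41.7 mm and 7.16 degrees, less where a joint would pass 70% of its speed; a pose out of reach is approached as far as the arm can. A call with a gripper value outside its range is refused whole. The fingers move at their own pace and stop on an object; the grip force is fixed at half the most. Time passes only in rows, so rows that repeat a pose let the fingers close. It gives the time, the measured TCP pose, the force, the opening and the grip force at its end, in the units of the state.
- readout.read_state(): the state, without advancing time (a new reading comes with each control period).
- cams.capture(name): name is "side" or "top" or "wrist"; returns a dict with "image" (400x640x3 uint8, blue, green, red), "intrinsics" (3x3 intrinsics, pixels), "xyz" and "rotation" of the camera in the world; the wrist camera has in their place "tool_from_camera" (4x4, takes a point from camera to tool coordinates, whose origin is the TCP and whose axes are the flange's). Camera axes: x right, y down, z forward; pixel columns grow to the right and rows downward; lengths in m; the calibration is good to about 2 mm. A picture is of the moment at which its call begins: read the wrist's pose just before it. There is no depth.
- bot.hand_in(): hands the job in; it is judged then, once.
The state is a dict: "time_s": time; "joint_positions": joint angles; "qvel": joint speeds; "tau": joint torques, N m; "position": TCP position; "tcp_rot": TCP orientation; "force": force on the tool from outside, world axes, zero at the start; "moment": the same for the moment, N m; "opening": opening from 0.0 (shut) to 1.0 (fully open); "grasp_force": force on a finger pad.
Only numpy, scipy, OpenCV 4.12 (cv2) and the standard library are available. Lean on these libraries where they do the work, as an engineer would, in place of code of your own. Each camera call takes 0.05 s, during which the arm holds its last target. There are 200 camera calls.

## Working session

There is one attempt and no reset: what is moved stays moved. The work goes in short steps, Python scripts to look and compute and a shell command to move; the robot and the scene stay as the last step left them, time stands still between calls to the robot, and variables do not carry over. Pictures are saved under pics/ and viewed, at most 10 in all, crops included, and the job is handed in when it is done.

```bash
mkdir -p pics
python3 - <<'E'
from rig import readout, cams, bot
import cv2,numpy as np
s=readout.read_state();print(s['time_s'],s['position'],np.round(s['tcp_rot'],3).tolist(),s['force'])
for n in ['side','top']:
    c=cams.capture(n);cv2.imwrite(f'pics/{n}0.png',c['image']);print(n,c['intrinsics'],c['xyz'],c['rotation'])
E
```

```text
0.0 [ 0.2228439  -0.5831731   0.22158447] [[0.934, 0.357, -0.0], [0.357, -0.934, 0.002], [0.0, -0.002, -1.0]] [-0.16769191 -0.16676371 -0.57017619]
side [[481.29250728   0.         319.51736233]
 [  0.         481.29250728 200.19916724]
 [  0.           0.           1.        ]] [ 0.32292251 -1.37993118  1.15679396] [[ 0.9747915  -0.14762463  0.16729767]
 [-0.22296481 -0.61676313  0.75491055]
 [-0.00826035 -0.77318187 -0.63413055]]
top [[438.50149368   0.         312.10468696]
 [  0.         438.50149368 200.48848973]
 [  0.           0.           1.        ]] [ 0.1436614  -0.07946334  1.39285404] [[-0.27174475 -0.90106642  0.33798534]
 [-0.96236584  0.2534836  -0.09796963]
 [ 0.0026034  -0.35188828 -0.93603839]]
```

View pics/side0.png

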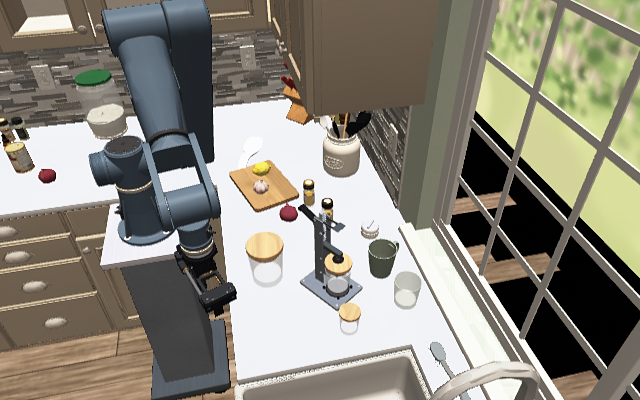

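View pics/top0.png

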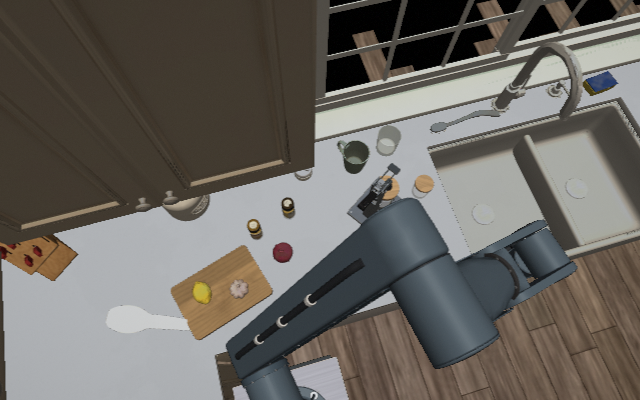

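The side view shows the press at about (325,260) with its jar at (338,270). Similar jars stand at (265,255), which is larger, and (349,315), which is smaller. In the top view the press is at about (378,195), partly under the arm. The jar meant is the one inside the press, and I'll check that in one close crop.

Run:
```python
import cv2,numpy as np
a=cv2.imread('pics/side0.png')[190:310,290:370];b=cv2.imread('pics/top0.png')[150:230,340:410]
a=cv2.resize(a,None,fx=5,fy=5,interpolation=cv2.INTER_CUBIC);b=cv2.resize(b,None,fx=5,fy=5,interpolation=cv2.INTER_CUBIC)
o=np.zeros((600,750,3),np.uint8);o[:,:400]=a;o[:400,400:]=b
cv2.imwrite('pics/crop.png',o)
```

```text
(no output)
```

View pics/crop.png

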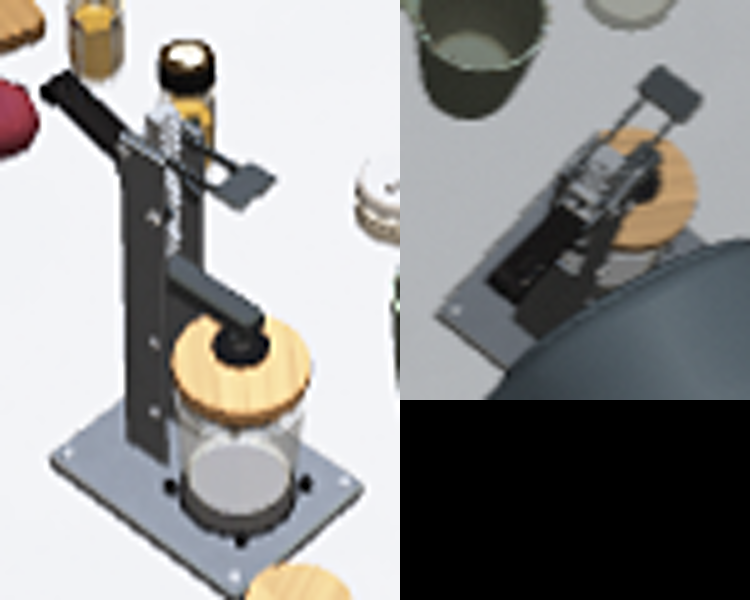

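The crop shows the jar under the jaw pad between the pins. The tab is at side (339,227) and top (394,169); the trigger end is at side (301,208) and top (362,207). Next I'll triangulate these and check them against the given heights.

```bash
cat > h.py <<'E'
import numpy as np
from rig import cams
C={n:cams.capture(n) for n in ['side','top']}
def ray(n,p):
    c=C[n];d=np.array(c['rotation'])@np.linalg.inv(c['intrinsics'])@[p[0],p[1],1];return np.array(c['xyz']),d/np.linalg.norm(d)
def plane(n,p,z):
    o,d=ray(n,p);return o+d*(z-o[2])/d[2]
def tri(p,q):
    o,d=ray('side',p);u,e=ray('top',q)
    t=np.linalg.lstsq(np.c_[d,-e],u-o,rcond=None)[0];a,b=o+t[0]*d,u+t[1]*e
    return (a+b)/2,np.linalg.norm(a-b)
E
python3 - <<'E'
from h import *
np.set_printoptions(precision=4,suppress=True)
S=lambda x,y:(x/5+290,y/5+190); T=lambda x,y:((x-400)/5+340,y/5+150)
tab=S(247,187),T(670,95); tr=S(57,88),T(512,285)
print('tab',tri(*tab),plane('side',tab[0],.270),plane('top',tab[1],.270))
print('trig',tri(*tr),plane('side',tr[0],.257),plane('top',tr[1],.257))
for q in [(52,458),(234,598),(362,488)]: print('foot',plane('side',S(*q),.012))
print('footTop',plane('top',T(437,315),.014))
print('tabc',[plane('side',S(*q),.27) for q in [(276,180),(240,208),(250,163)]])
print('tabcT',[plane('top',T(*q),.27) for q in [(655,65),(702,98),(688,125),(640,92)]])
E
```

```text
tab (array([ 0.5823, -0.4462,  0.265 ]), np.float64(0.004918986922620977)) [ 0.5834 -0.4504  0.27  ] [ 0.5778 -0.4445  0.27  ]
trig (array([ 0.5005, -0.327 ,  0.2543]), np.float64(0.0034735537195089007)) [ 0.5018 -0.3295  0.257 ] [ 0.4979 -0.3264  0.257 ]
foot [ 0.4781 -0.3925  0.012 ]
foot [ 0.5614 -0.5226  0.012 ]
foot [ 0.6586 -0.4599  0.012 ]
footTop [ 0.567  -0.3247  0.014 ]
tabc [array([ 0.6002, -0.4486,  0.27  ]), array([ 0.5755, -0.4657,  0.27  ]), array([ 0.59 , -0.432,  0.27 ])]
tabcT [array([ 0.5977, -0.4425,  0.27  ]), array([ 0.5712, -0.4612,  0.27  ]), array([ 0.5576, -0.448 ,  0.27  ]), array([ 0.5841, -0.4288,  0.27  ])]
```

All the points agree with the given sizes: foot sides come out at 154 x 116 mm, tab z 0.265, trigger end z 0.254. Press x points along (0.54, -0.84). The trigger push point is about (0.507, -0.333), and the tab centre is about (0.581, -0.447). I'll raise the arm, turn the fingers across the lever, close them and go over the trigger.

```bash
python3 -m inch '[[0,0,6,-7,0],[0,0,12,-14,0],[4,3.5,14,-21,0],[8,7,14,-28,0],[12,10.5,14,-35,0],[16,14,14,-42,0],[20,17.5,14,-49,0],[24,21,14,-56,0],[27,24,14,-63,0],[28,24.5,14,-70,0]]'; python3 -m inch '[[0.4,0.5,0,-7,0],[0.4,0.5,0,-8.5,0],[0.4,0.5,0,-8.5,0],[0.4,0.5,0,-8.5,0]]'
python3 - <<'E'
from rig import readout, cams
import cv2,numpy as np
s=readout.read_state();print(s['time_s'],s['position'],np.round(s['tcp_rot'],3).tolist(),s['force'],s['opening'])
c=cams.capture('wrist');cv2.imwrite('pics/w1.png',c['image']);print(c['intrinsics'],np.array(c['tool_from_camera']))
E
```

```text
time_s: 1.03
position: [0.4527, -0.3816, 0.3616]
tcp_rot: [[0.67, -0.742, -0.0], [-0.742, -0.67, 0.0], [-0.0, -0.0, -1.0]]
force: [0.1, -0.4, -1.1]
opening: 0.329
grasp_force: 0.0
time_s: 1.37
position: [0.4557, -0.3781, 0.3614]
tcp_rot: [[0.559, -0.829, -0.0], [-0.829, -0.559, 0.0], [-0.001, 0.0, -1.0]]
force: [-0.0, -0.1, -0.1]
opening: 0.043
grasp_force: 0.0
1.3667 [ 0.45572057 -0.37806665  0.36135814] [[0.559, -0.829, -0.0], [-0.829, -0.559, 0.0], [-0.001, 0.0, -1.0]] [-0.04871724 -0.09435061 -0.05743616] 0.04286563625682096
[[350.99122564   0.         319.82999842]
 [  0.         350.99122564 202.51554889]
 [  0.           0.           1.        ]] [[-4.34166136e-04 -9.52108429e-01 -3.05760283e-01  8.25523178e-02]
 [ 9.99999810e-01 -2.79255532e-04 -5.50380531e-04 -8.73481577e-04]
 [ 4.38636692e-04 -3.05760464e-01  9.52108369e-01 -1.62950993e-01]
 [ 0.00000000e+00  0.00000000e+00  0.00000000e+00  1.00000000e+00]]
```

View pics/w1.png

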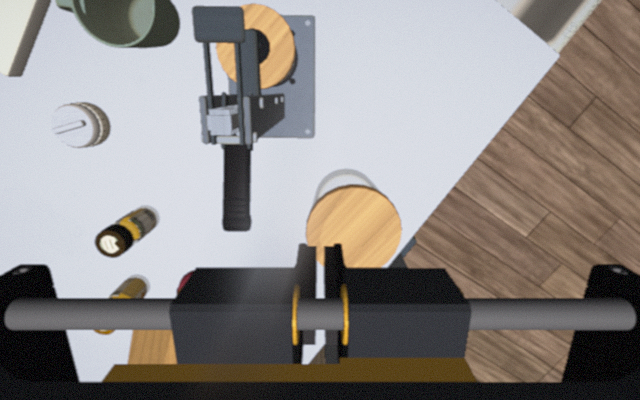

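The wrist view shows the trigger lying straight up the image, its end at (236,230), and the tab at (218,24). The yaw is right. I'll work out both points from this view.

```bash
cat > w.py <<'E'
import numpy as np
from rig import cams,readout
s=readout.read_state();c=cams.capture('wrist')
R=np.array(s['tcp_rot']);M=np.array(c['tool_from_camera']);K=c['intrinsics']
def wp(p,z):
    o=R@M[:3,3]+s['position'];d=R@M[:3,:3]@np.linalg.inv(K)@[*p,1];return o+d*(z-o[2])/d[2]
E
python3 - <<'E'
from w import *
import cv2
np.set_printoptions(precision=4,suppress=True)
g=cv2.cvtColor(c['image'],cv2.COLOR_BGR2GRAY)
m=(g<75)[150:228,200:270]
for r in (160,190,210,222): print(r,np.where(g[r,205:265]<75)[0][[0,-1]]+205)
print(np.array2string(g[222:236,236]))
e=wp((236,230),.256);t=wp((218.5,24),.27);print('end',e,'tab',t)
u=(t-e)[:2]/np.linalg.norm((t-e)[:2]);print(u,np.linalg.norm((t-e)[:2]),'push',e[:2]+.012*u)
print('tab corners',[wp(p,.27) for p in [(194,8),(243,8),(194,40),(243,40)]], R[:,0])
E
```

```text
160 [224 248]
190 [224 248]
210 [224 247]
222 [223 248]
[ 59  58  62  56  59  53  54  49  66 136 202 223 222 218]
end [ 0.4983 -0.3166  0.256 ] tab [ 0.5802 -0.4434  0.27  ]
[ 0.5426 -0.84  ] 0.1509846896770586 push [ 0.5048 -0.3266]
tab corners [array([ 0.5979, -0.4428,  0.27  ]), array([ 0.5716, -0.4604,  0.27  ]), array([ 0.589 , -0.4259,  0.27  ]), array([ 0.5621, -0.444 ,  0.27  ])] [ 0.5583 -0.8296 -0.0004]
```

The distances fit: the tab-to-trigger-end distance should be 135 mm, which puts the push point at (0.507, -0.332). Now I'll move over it and down to about 15 mm above the lever.

```bash
python3 -m inch '[[3,2.6,0,0,0],[5.1,4.6,-3,-1,0],[5.1,4.6,-6,-1,0],[5.1,4.6,-8.5,-1,0],[5.1,4.6,-8.5,-1,0]]'
python3 - <<'E'
from rig import readout, cams
import cv2,numpy as np
c=cams.capture('wrist');cv2.imwrite('pics/w2.png',c['image'])
E
```

```text
time_s: 1.88
position: [0.5038, -0.3299, 0.2709]
tcp_rot: [[0.543, -0.84, -0.009], [-0.839, -0.543, 0.008], [-0.012, 0.003, -1.0]]
force: [-0.4, 1.1, -0.9]
opening: 0.002
grasp_force: 0.0
```

View pics/w2.png

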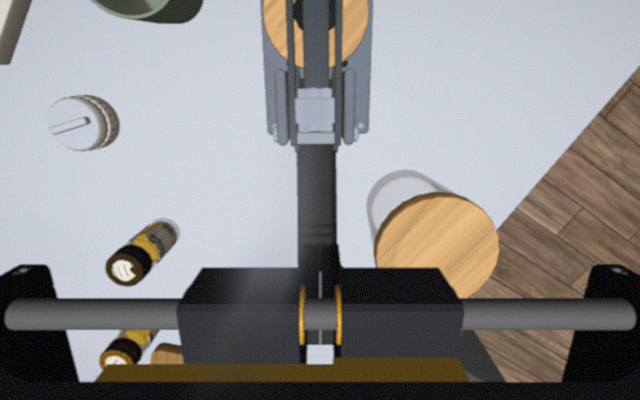

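The fingers are centred on the lever (centre at column 318, fingers at 320). First stroke, in stages.

```bash
python3 -m inch '[[0,0,-0.6,0,0],[0,0,-1.2,0,0],[0,0,-1.7,0,0],[0,0,-2.2,0,0],[0,0,-2.7,0,0],[0,0,-3,0,0],[0,0,-3,0,0]]';  python3 -m inch '[[0,0,-0.5,0,0],[0,0,-1,0,0],[0,0,-1.5,0,0],[0,0,-2,0,0],[0,0,-2,0,0]]'
```

```text
time_s: 2.52
position: [0.5066, -0.3322, 0.2463]
tcp_rot: [[0.543, -0.84, -0.0], [-0.84, -0.543, 0.0], [-0.0, 0.0, -1.0]]
force: [-1.4, 1.7, 2.4]
opening: 0.004
grasp_force: 1.3
time_s: 2.93
position: [0.5064, -0.3315, 0.2255]
tcp_rot: [[0.543, -0.84, -0.001], [-0.84, -0.543, 0.002], [-0.002, -0.0, -1.0]]
force: [-1.4, 2.8, 5.3]
opening: 0.005
grasp_force: 2.8
```

```bash
python3 -m inch '[[0,0,-0.5,0,0],[0,0,-1,0,0],[0,0,-1.5,0,0],[0,0,-1.5,0,0]]';  python3 -m inch '[[0,0,-0.4,0,0],[0,0,-0.8,0,0],[0,0,-0.9,0,0],[0,0,-0.9,0,0]]'
```

```text
time_s: 3.27
position: [0.507, -0.3324, 0.2116]
tcp_rot: [[0.543, -0.84, 0.001], [-0.84, -0.543, -0.0], [0.001, -0.0, -1.0]]
force: [-1.6, 2.6, 7.0]
opening: 0.003
grasp_force: 3.9
time_s: 3.6
position: [0.5077, -0.3334, 0.2044]
tcp_rot: [[0.543, -0.839, 0.003], [-0.839, -0.543, -0.003], [0.004, -0.001, -1.0]]
force: [-1.4, 2.4, 11.1]
opening: 0.006
grasp_force: 5.9
```

```bash
python3 -m inch '[[0,0,-0.1,0,0],[0,0,-0.2,0,0],[0,0,-0.2,0,0]]';  python3 -m inch '[[0,0,1.2,0,0],[0,0,2.4,0,0],[0,0,3.6,0,0],[0,0,4.8,0,0],[0,0,6,0,0],[0,0,6.4,0,0],[0,0,6.4,0,0],[0,0,6.4,0,0],[0,0,6.4,0,0]]'
python3 - <<'E'
from rig import cams
import cv2,numpy as np
a=cams.capture('side')['image'][190:310,290:370];b=cv2.imread('pics/side0.png')[190:310,290:370]
cv2.imwrite('pics/s1.png',np.hstack([cv2.resize(i,None,fx=5,fy=5,interpolation=cv2.INTER_CUBIC) for i in (b,a)]))
E
```

```text
time_s: 3.85
position: [0.5079, -0.3337, 0.2029]
tcp_rot: [[0.543, -0.839, 0.003], [-0.839, -0.543, -0.004], [0.005, -0.001, -1.0]]
force: [-1.4, 2.3, 12.1]
opening: 0.006
grasp_force: 6.4
time_s: 4.6
position: [0.5061, -0.3319, 0.2632]
tcp_rot: [[0.543, -0.84, -0.002], [-0.84, -0.543, 0.002], [-0.002, 0.001, -1.0]]
force: [-0.1, 0.0, 0.1]
opening: 0.008
grasp_force: 0.0
```

View pics/s1.png

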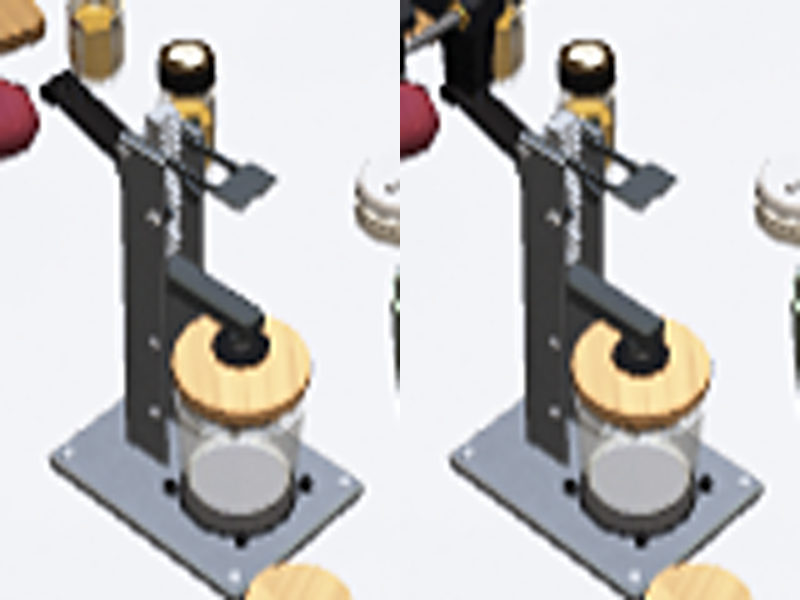

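The jaw came down about one step (arm tip from row 318 to 327 in the crop) and is holding; the trigger is back up. Second stroke.

```bash
python3 -m inch '[[0,0,-0.6,0,0],[0,0,-1.2,0,0],[0,0,-1.8,0,0],[0,0,-2.4,0,0],[0,0,-2.9,0,0],[0,0,-3.3,0,0],[0,0,-3.3,0,0]]';  python3 -m inch '[[0,0,-0.4,0,0],[0,0,-0.8,0,0],[0,0,-0.8,0,0]]'
```

```text
time_s: 5.23
position: [0.5061, -0.3315, 0.2305]
tcp_rot: [[0.543, -0.84, -0.002], [-0.84, -0.543, 0.002], [-0.003, 0.0, -1.0]]
force: [-2.2, 4.0, 4.5]
opening: 0.008
grasp_force: 2.1
time_s: 5.48
position: [0.5066, -0.332, 0.2237]
tcp_rot: [[0.543, -0.84, -0.0], [-0.84, -0.543, 0.0], [-0.001, 0.0, -1.0]]
force: [-2.5, 2.6, 6.1]
opening: 0.005
grasp_force: 3.3
```

```bash
python3 -m inch '[[0,0,-0.3,0,0],[0,0,-0.6,0,0],[0,0,-0.6,0,0]]'
```

```text
time_s: 5.73
position: [0.5067, -0.3322, 0.219]
tcp_rot: [[0.543, -0.839, 0.0], [-0.839, -0.543, -0.001], [0.001, -0.0, -1.0]]
force: [-3.6, 4.3, 10.7]
opening: 0.005
grasp_force: 5.7
```

```bash
python3 -m inch '[[0,0,-0.3,0,0],[0,0,-0.6,0,0],[0,0,-0.6,0,0]]';  python3 -m inch '[[0,0,-0.2,0,0],[0,0,-0.4,0,0],[0,0,-0.4,0,0]]'
```

```text
time_s: 5.98
position: [0.507, -0.3325, 0.2134]
tcp_rot: [[0.543, -0.839, 0.001], [-0.839, -0.543, -0.001], [0.002, -0.0, -1.0]]
force: [-3.9, 4.0, 10.9]
opening: 0.001
grasp_force: 6.0
time_s: 6.23
position: [0.5072, -0.333, 0.2096]
tcp_rot: [[0.543, -0.839, 0.002], [-0.839, -0.543, -0.002], [0.003, -0.0, -1.0]]
force: [-3.0, 3.1, 11.6]
opening: 0.007
grasp_force: 6.1
```

```bash
python3 -m inch '[[0,0,-0.2,0,0],[0,0,-0.4,0,0],[0,0,-0.4,0,0]]';python3 -m inch '[[0,0,-0.2,0,0],[0,0,-0.3,0,0],[0,0,-0.3,0,0]]'
```

```text
time_s: 6.48
position: [0.5076, -0.3334, 0.2058]
tcp_rot: [[0.543, -0.839, 0.003], [-0.839, -0.543, -0.003], [0.004, -0.0, -1.0]]
force: [-3.5, 1.9, 11.4]
opening: 0.004
grasp_force: 6.2
time_s: 6.73
position: [0.5079, -0.3339, 0.2032]
tcp_rot: [[0.543, -0.839, 0.004], [-0.839, -0.543, -0.004], [0.006, -0.001, -1.0]]
force: [-2.2, 1.7, 12.2]
opening: 0.001
grasp_force: 6.4
```

A full stroke that slid the lid (11–12 N). Back up, then the third stroke, taken in finer steps once the lever loads.

```bash
python3 -m inch '[[0,0,1.2,0,0],[0,0,2.4,0,0],[0,0,3.6,0,0],[0,0,4.8,0,0],[0,0,6,0,0],[0,0,6.4,0,0],[0,0,6.4,0,0],[0,0,6.4,0,0],[0,0,6.4,0,0]]'; python3 -m inch '[[0,0,-0.6,0,0],[0,0,-1.2,0,0],[0,0,-1.8,0,0],[0,0,-2.4,0,0],[0,0,-2.9,0,0],[0,0,-3.3,0,0],[0,0,-3.3,0,0]]';  python3 -m inch '[[0,0,-0.3,0,0],[0,0,-0.6,0,0],[0,0,-0.6,0,0]]'
```

```text
time_s: 7.48
position: [0.5062, -0.332, 0.2634]
tcp_rot: [[0.543, -0.84, -0.001], [-0.84, -0.543, 0.001], [-0.002, 0.001, -1.0]]
force: [0.1, -0.1, -1.0]
opening: 0.004
grasp_force: 0.0
time_s: 8.07
position: [0.5061, -0.3314, 0.2305]
tcp_rot: [[0.543, -0.84, -0.002], [-0.84, -0.543, 0.002], [-0.003, 0.0, -1.0]]
force: [-2.3, 3.3, 5.2]
opening: 0.006
grasp_force: 2.4
time_s: 8.32
position: [0.5065, -0.3319, 0.2256]
tcp_rot: [[0.543, -0.84, -0.001], [-0.84, -0.543, 0.001], [-0.001, 0.0, -1.0]]
force: [-2.6, 2.0, 6.4]
opening: 0.005
grasp_force: 3.0
```

```bash
python3 -m inch '[[0,0,-0.2,0,0],[0,0,-0.4,0,0],[0,0,-0.4,0,0]]'|egrep 'pos|force'
```

```text
position: [0.5066, -0.332, 0.2225]
force: [-3.7, 4.1, 8.2]
grasp_force: 4.4
```

```bash
python3 -m inch '[[0,0,-0.2,0,0],[0,0,-0.3,0,0],[0,0,-0.3,0,0]]'|egrep 'pos|force'
```

```text
position: [0.5066, -0.332, 0.2202]
force: [-2.8, 4.1, 9.9]
grasp_force: 5.6
```

```bash
python3 -m inch '[[0,0,-0.1,0,0],[0,0,-0.2,0,0],[0,0,-0.2,0,0]]'|egrep 'pos|force'
```

```text
position: [0.5067, -0.3321, 0.2186]
force: [-4.8, 4.3, 11.2]
grasp_force: 6.2
```

```bash
python3 -m inch '[[0,0,-0.1,0,0],[0,0,-0.2,0,0],[0,0,-0.2,0,0]]'|egrep 'pos|force'
```

```text
position: [0.5068, -0.3322, 0.2166]
force: [-3.4, 4.3, 11.6]
grasp_force: 6.5
```

```bash
python3 -m inch '[[0,0,-0.1,0,0],[0,0,-0.15,0,0],[0,0,-0.15,0,0]]'|egrep 'pos|force'
```

```text
position: [0.5068, -0.3323, 0.2152]
force: [-3.7, 5.1, 12.8]
grasp_force: 6.5
```

```bash
python3 -m inch '[[0,0,-0.1,0,0],[0,0,-0.15,0,0],[0,0,-0.15,0,0]]'|egrep 'pos|force'
```

```text
position: [0.5069, -0.3324, 0.2138]
force: [-4.3, 4.3, 12.7]
grasp_force: 6.6
```

```bash
python3 -m inch '[[0,0,-0.1,0,0],[0,0,-0.1,0,0]]'|egrep 'pos|force'
```

```text
position: [0.5069, -0.3325, 0.2128]
force: [-4.0, 4.3, 13.0]
grasp_force: 6.8
```

```bash
python3 -m inch '[[0,0,-0.1,0,0],[0,0,-0.1,0,0]]'|egrep 'pos|force'
```

```text
position: [0.507, -0.3326, 0.2121]
force: [-3.0, 3.9, 14.0]
grasp_force: 7.4
```

```bash
python3 -m inch '[[0,0,-0.1,0,0],[0,0,-0.1,0,0]]'|egrep 'pos|force'
```

```text
position: [0.5071, -0.3327, 0.2113]
force: [-4.7, 4.0, 14.7]
grasp_force: 7.9
```

```bash
python3 -m inch '[[0,0,-0.1,0,0],[0,0,-0.1,0,0]]'|egrep 'pos|force'
```

```text
position: [0.5071, -0.3327, 0.2106]
force: [-4.4, 4.4, 16.3]
grasp_force: 8.4
```

The lever is going stiff, at 16.3 N and climbing about 2 N/mm. I'll hold here and compare the lid with the start in the side view.

```bash
python3 -m inch '[[0,0,-0.03,0,0],[0,0,-0.03,0,0],[0,0,-0.03,0,0],[0,0,-0.03,0,0]]'|egrep 'pos|force'
python3 - <<'E'
from rig import cams
import cv2,numpy as np
a=cams.capture('side')['image'][235:305,315:365];b=cv2.imread('pics/side0.png')[235:305,315:365]
cv2.imwrite('pics/s2.png',np.hstack([cv2.resize(i,None,fx=8,fy=8,interpolation=cv2.INTER_CUBIC) for i in (b,a)]))
E
```

```text
position: [0.5071, -0.3328, 0.2104]
force: [-4.3, 4.8, 15.4]
grasp_force: 8.4
```

View pics/s2.png

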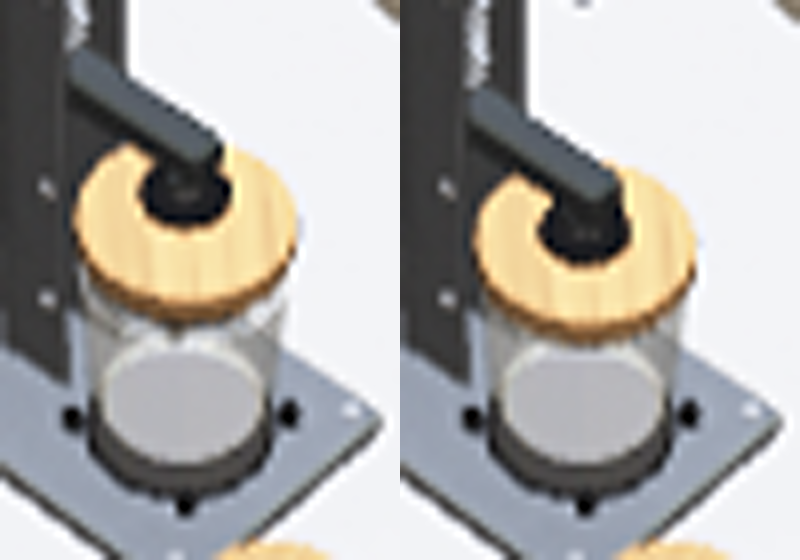

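The lid and jaw have clearly dropped. I'll measure the drops at sub-pixel level before letting go.

```bash
cat > m.py <<'E'
from h import *
import cv2
np.set_printoptions(precision=3,suppress=True)
a=cv2.imread('pics/side0.png');b=C['side']['image']
c=C['side'];K=c['intrinsics'];Rt=np.array(c['rotation']).T
def proj(P): q=K@Rt@(np.array(P)-c['xyz']);return q[:2]/q[2]
def shift(x0,y0,x1,y1):
    A,B=[cv2.resize(i,None,fx=8,fy=8,interpolation=cv2.INTER_CUBIC) for i in (a,b)]
    t=A[y0*8:y1*8,x0*8:x1*8];best=cv2.matchTemplate(B[y0*8-16:y1*8+64,x0*8-16:x1*8+16],t,cv2.TM_CCOEFF_NORMED)
    _,v,_,p=cv2.minMaxLoc(best);return (p[0]-16)/8,(p[1]-16)/8,round(v,3)
for n,box,z in [('lid left+low edge',(323,262,345,277),.125),('lid right edge',(344,255,354,275),.125),('arm',(325,240,344,256),.16),('pin/foot',(322,284,353,299),.02)]:
    q=(proj([.581,-.447,z])-proj([.581,-.447,z+.01]))
    r=shift(*box);print(n,r,'drop mm',r[1]/q[1]*10)
E
python3 m.py
```

```text
lid left+low edge (0.125, 3.25, 0.778) drop mm 13.659604525959887
lid right edge (0.0, 2.75, 0.937) drop mm 11.558126906581442
arm (-0.25, 4.5, 0.969) drop mm 18.31777332754873
pin/foot (0.0, 0.0, 1.0) drop mm 0.0
```

```bash
python3 -m inch '[[0,0,-0.07,0,0],[0,0,-0.07,0,0]]'|egrep 'pos|force';python3 -c "
from rig import readout
print(readout.read_state()['force'])"
```

```text
position: [0.5072, -0.3328, 0.2098]
force: [-5.1, 5.6, 17.1]
grasp_force: 8.9
[-5.12819537  5.57733563 17.05698202]
```

17.1 N and still climbing, so the lid is home. Now let go of the trigger, rise clear over the bar (z about 0.36) and cross to above the tab.

```bash
python3 -m inch '[[0,0,1.2,0,0],[0,0,2.4,0,0],[0,0,4,0,0],[0,0,6,0,0],[0,0,9,0,0],[0,0,12,0,0],[0,0,15,0,0],[0,0,15.4,0,0],[0,0,15.4,0,0]]'|egrep 'time|pos|force'; python3 -m inch '[[2,-3,0,0,0],[4,-6,0,0,0],[6,-9,0,0,0],[7.3,-11.3,0,0,0],[7.3,-11.3,0,0,0],[7.3,-11.3,-2,0,0],[7.3,-11.3,-4,0,0],[7.3,-11.3,-5,0,0],[7.3,-11.3,-5,0,0],[7.3,-11.3,-5,0,0]]'; python3 m.py
python3 - <<'E'
from rig import cams
import cv2,numpy as np
a=cams.capture('side')['image'][160:310,270:400];b=cams.capture('wrist')['image'][:,:]
o=np.zeros((450,790,3),np.uint8);o[:,:390]=cv2.resize(a,None,fx=3,fy=3,interpolation=cv2.INTER_CUBIC);o[:400,390:]=b[:,120:520]
cv2.imwrite('pics/t1.png',o)
E
```

```text
time_s: 11.88
position: [0.5081, -0.334, 0.3634]
force: [0.2, -0.1, -0.5]
grasp_force: 0.0
time_s: 12.72
position: [0.5793, -0.4447, 0.3092]
tcp_rot: [[0.543, -0.84, -0.002], [-0.84, -0.543, 0.002], [-0.003, 0.001, -1.0]]
force: [0.1, -0.3, 0.1]
opening: 0.005
grasp_force: 0.0
lid left+low edge (0.0, 2.875, 0.922) drop mm 12.083496311426053
lid right edge (0.0, 2.75, 0.94) drop mm 11.558126906581442
arm (-0.125, 3.25, 0.995) drop mm 13.229502958785194
pin/foot (0.0, 0.0, 1.0) drop mm 0.0
```

View pics/t1.png

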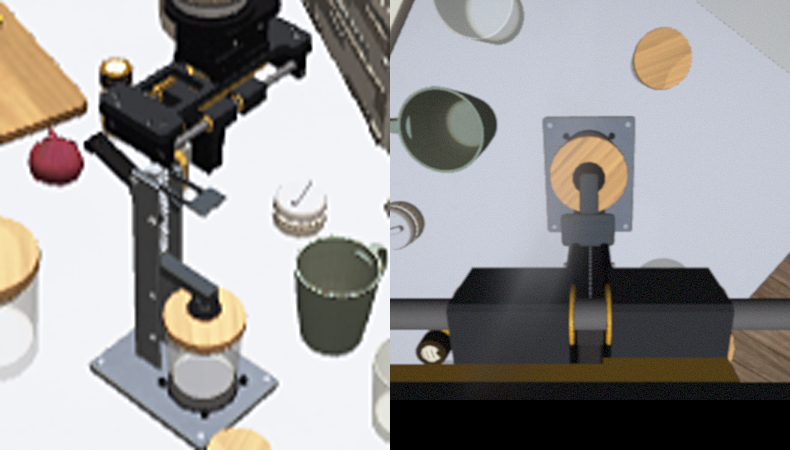

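The jaw is held at about 123.5 mm, the lid stays down and the trigger is up. In the wrist frame the tab spans rows 213–246 at column 318. I'll compute where it lies relative to the TCP.

Run:
```python
from w import *
print(s['position'],'L,R',[np.round((R.T@(wp(p,.27)-s['position']))[:3],4) for p in [(318,213),(318,229),(318,240),(318,246)]],wp((318,229),.27))
```

```text
[ 0.58021618 -0.44572048  0.31239678] L,R [array([ 0.0097, -0.0021,  0.0424]), array([-0.0009, -0.0021,  0.0424]), array([-0.0085, -0.0021,  0.0424]), array([-0.0126, -0.0021,  0.0424])] [ 0.58157728 -0.44389136  0.27      ]
```

The TCP is within about 2 mm of the tab's centre. Press it.

```bash
python3 -m inch '[[0,0,-1.2,0,0],[0,0,-2.4,0,0],[0,0,-3.2,0,0],[0,0,-3.8,0,0],[0,0,-4.4,0,0],[0,0,-5,0,0],[0,0,-5,0,0]]'|egrep 'time|pos|force'; python3 -m inch '[[0,0,-0.4,0,0],[0,0,-0.8,0,0],[0,0,-0.9,0,0],[0,0,-0.9,0,0],[0,0,-0.9,0,0]]'|egrep 'time|pos|force'
```

```text
time_s: 13.55
position: [0.5792, -0.4449, 0.2587]
force: [0.6, -0.1, 0.9]
grasp_force: 0.2
time_s: 13.97
position: [0.5799, -0.4454, 0.2518]
force: [0.4, -0.1, 0.8]
grasp_force: 0.3
```

```bash
python3 -m inch '[[0,0,-0.2,0,0],[0,0,-0.2,0,0],[0,0,-0.2,0,0],[0,0,-0.2,0,0],[0,0,-0.2,0,0],[0,0,-0.2,0,0],[0,0,-0.2,0,0],[0,0,-0.2,0,0],[0,0,-0.2,0,0],[0,0,-0.2,0,0]]'|egrep 'time|pos|force'; python3 m.py
```

```text
time_s: 14.8
position: [0.5798, -0.4454, 0.2496]
force: [1.2, -0.5, -0.2]
grasp_force: 0.3
lid left+low edge (0.0, 2.5, 0.826) drop mm 10.507388096892221
lid right edge (0.0, 2.75, 0.936) drop mm 11.558126906581442
arm (0.75, -2.0, 0.89) drop mm -8.141232590021657
pin/foot (0.0, 0.0, 1.0) drop mm 0.0
```

The jaw has risen past the matcher's search limit. Lift off and check.

```bash
python3 -m inch '[[0,0,1,0,0],[0,0,2,0,0],[0,0,4,0,0],[0,0,7,0,0],[0,0,10,0,0],[0,0,12,0,0],[0,0,12,0,0],[0,0,12,0,0]]'|egrep 'time|pos|force'; sed -i 's/y0\*8-16:y1/y0*8-48:y1/; s/(p\[1\]-16)/(p[1]-48)/' m.py; python3 m.py
python3 - <<'E'
from rig import cams
import cv2
cv2.imwrite('pics/end.png',cv2.resize(cams.capture('side')['image'][160:310,270:400],None,fx=4,fy=4,interpolation=cv2.INTER_CUBIC))
E
```

```text
time_s: 15.57
position: [0.5801, -0.4458, 0.3726]
force: [-0.6, -0.4, -0.3]
grasp_force: 0.0
lid left+low edge (0.0, 2.5, 0.825) drop mm 10.507388096892221
lid right edge (0.0, 2.75, 0.937) drop mm 11.558126906581442
arm (0.125, -3.25, 0.968) drop mm -13.229502958785194
pin/foot (0.0, 0.0, 1.0) drop mm 0.0
```

View pics/end.png

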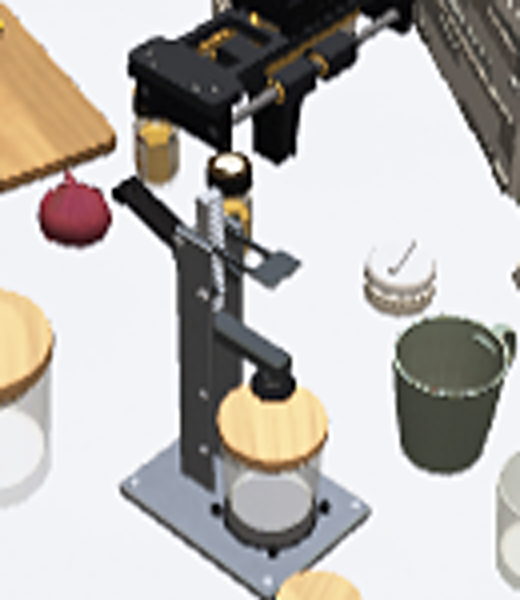

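The jaw is fully up, 14 mm above where it started. The lid is home, the jar stands among its pins, and the trigger and tab are both up with the gripper clear. Handing in.

```bash
python3 -c "
from rig import bot
print(bot.hand_in())"
```

```text
the job is handed in; nothing more can be done
None
```

I pressed the lid home in three strokes, stopping at 17 N on the trigger, then released the jaw fully up and left the jar upright in its place; I handed the job in at about 16 s, and the interface returned no verdict.

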